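# Put the onions away in the produce keeper

### The job

Put the two loose onions away in the empty side of the round two-sided produce keeper: swing its half cover by its knob fully off the empty side (over to the lemon side), and lower the onions in one after the other so that they lie side by side on its floor. Lower them gently, without dropping them in or pressing them hard, then swing the cover back until it fully covers the onions. Leave the lemons and everything else on the counter where they are.

Things in the scene. Friction and masses are not known exactly. Their poses are not given: they have to be found in the camera images.
- keeper: Round white enamel drum fixed to the counter, 320 mm outside diameter, 84 mm high to the rim, walls 4 mm, inner floor 5 mm above the counter; small wire handles at its +x and -x ends reach out to 182 mm from the axis. A straight wall 5 mm thick along its own x axis, 63 mm high, divides it into two half-round sides: the empty one on its own +y, and the one with two lemons (62 mm high) on its own -y. Origin on the drum's axis, at the underside; z up. Any yaw can occur.
- bay (a point): Middle of the floor of the empty side: on the keeper's own +y, 72 mm from the axis, 5 mm above the counter; axes as the keeper's. The empty side reaches 155 mm from the keeper's axis; two onions fit side by side, each 45 mm to either side of this point along the keeper's x. There is little room beside them for wide-open fingers: open the gripper only partly to let go.
- cover (a joint): Half-round wooden cover (160 mm radius, 8 mm thick, top 92 mm above the counter) that swivels level on the drum's axis just above the rim. 0: it exactly covers the empty side (+y); positive: counter-clockwise from above; +3.14 or -3.14: it exactly covers the lemon side and the empty side is fully open. Turns both ways to stops at +3.9 and -3.9 rad; starts between -0.6 and 0.6. Light friction (about 0.06 N m), stays where it is left.
- knob_mid (a point): Upright round wooden knob on the cover, 26 mm diameter, 46 mm tall, standing 95 mm from the drum's axis on the middle line of the cover, top 138 mm above the counter. It spins freely on its own axis, so a gripper can hold it without turning while it carries the cover round. The point is the knob's centre line, 26 mm above the cover's top, 118 mm above the counter.
- onion_a_mid (a point): Brown onion standing on its root end: round, 62 mm diameter, 68 mm tall including a thin neck on top (about 14 to 20 mm thick, the upper 11 mm); 0.12 to 0.2 kg. The point is on its axis at its widest, 30 mm above its underside. Not to be confused with the long potato or the small white garlic bulb nearby.
- onion_b_mid (a point): The second onion, the same as the first; point likewise.
- potato: Long tan potato lying on the counter, about 100 x 56 x 59 mm; leave alone. Origin under its middle, its length along its own x.
- rice_bowl: White bowl, 120 mm across, 60 mm high; leave alone. Origin under its centre.
- soy_bottle: Amber bottle, 64 mm diameter, 190 mm high; leave alone. Origin under its centre.
- cup: Blue cup, 80 mm across, 85 mm high; leave alone. Origin under its centre.
- garlic: Small white garlic bulb, 46 mm diameter, 50 mm tall with its neck; leave alone. Origin under its centre.
- spice_jar: Jar with a steel cap, 60 mm diameter, 90 mm high; leave alone. Origin under its centre.
- lemon_a: Lemon standing in the other side of the keeper, 54 mm diameter, 62 mm high; leave alone. Origin under its centre.
- lemon_b: Lemon standing in the other side of the keeper, 54 mm diameter, 62 mm high; leave alone. Origin under its centre.
Not all that is in view belongs to the job. Leave any purple, red or turquoise look-alike of the part that bears onion_a_mid alone.

How it is judged (in metres and radians):
On the way, in this order (a step that is already met when the one before it is completed fails the run):
1. the cover is swung off the empty side (within 0.54 rad of fully over the lemons) ((value of joint cover above 2.6 rad or value of joint cover below -2.6 rad)), for 0.2 s.
2. one onion lies released on the floor of the empty side (((y of onion_a_mid in the frame of keeper above 0.02 m and horizontal distance between onion_a_mid and keeper below 0.145 m and z of onion_a_mid in the frame of keeper below 0.05 m and contact force between the fingers and onion_a below 0.1 N and linear speed of onion_a below 0.03 m/s) or (y of onion_b_mid in the frame of keeper above 0.02 m and horizontal distance between onion_b_mid and keeper below 0.145 m and z of onion_b_mid in the frame of keeper below 0.05 m and contact force between the fingers and onion_b below 0.1 N and linear speed of onion_b below 0.03 m/s))), for 0.2 s.
3. both onions lie released on the floor of the empty side (y of each of onion_a_mid, onion_b_mid in the frame of keeper above 0.02 m and horizontal distance between each of onion_a_mid, onion_b_mid and keeper below 0.145 m and z of each of onion_a_mid, onion_b_mid in the frame of keeper below 0.05 m and contact force between the fingers and onion_a below 0.1 N and linear speed of each of onion_a, onion_b below 0.03 m/s and contact force between the fingers and onion_b below 0.1 N), for 0.2 s.
At the end, for the whole second after the job is handed in: Both onions rest on the floor of the keeper's empty side (their middle less than 50 mm above the counter, at least 20 mm past the dividing wall's middle, within 145 mm of the axis), untouched and still, and the cover is at rest over them within 0.25 rad of exactly covering that side (all of step 3 and value of joint cover between -0.25 and 0.25 rad and velocity of joint cover between -0.1 and 0.1 rad/s).
It fails at once if an onion is pushed or knocked hard against the keeper (over 35 N) (contact force between onion_a and keeper above 35 N).
It fails at once if an onion is dropped or flung inside the keeper (over 0.55 m/s, a free fall of 15 mm) (linear speed of onion_a above 0.55 m/s and horizontal distance between onion_a_mid and keeper below 0.15 m and height (world z) of onion_a_mid below 0.1 m).
It fails at once if an onion is pushed or knocked hard against the keeper (over 35 N) (contact force between onion_b and keeper above 35 N).
It fails at once if an onion is dropped or flung inside the keeper (over 0.55 m/s, a free fall of 15 mm) (linear speed of onion_b above 0.55 m/s and horizontal distance between onion_b_mid and keeper below 0.15 m and height (world z) of onion_b_mid below 0.1 m).
It fails at once if another thing on the counter, or a lemon, is moved by more than 30 mm (distance of any of potato, rice_bowl, soy_bottle, cup, garlic, spice_jar, lemon_a, lemon_b from where it was at the start of the episode above 0.03 m).
It also fails if it takes over 72 s, if anything falls off the work surface, if the arm or the gripper's body presses on something with over 40 N, if the wrist force passes 120 N, or if a joint passes its speed limit or range.

### The arm

A 7-joint arm with a two-finger parallel gripper is mounted at the origin on the work surface. World frame = base frame: x ahead of the robot, y to its left, z up, the work surface at z = 0. Lengths are in mm, angles in rad, forces in N, time in s.
With the tool pointing down it reaches from about 350 to 900 mm from the base axis. Payload 19.9 kg.
Tool frame: the origin (TCP) lies midway between the tips of the shut fingers; the grasp point (between the pads) lies 19 mm behind it; z points along the fingers, y is the line along which they close (so a half turn about z gives the same grasp; the last joint's range is limited). The gripper opens to 94 mm and grips with 3 to 60 N. Pads are 16 mm wide; open, the fingers measure 119 mm over their backs; the gripper's body (75 mm by 177 mm) begins 78 mm behind the grasp point.
Start: joints at [-1.341, 0.417, -0.01, 1.614, 0.005, 1.111, -0.053], TCP at [167.179, 602.204, 205.425] pointing down, gripper open.
Joint ranges: [-2.81, 2.81], [-0.39, 2.02], [-1.27, 1.25], [0.06, 2.57], [-1.19, 4.33], [0.19, 2], [-2.82, 2.82]. Speed limits (rad/s): [1.89, 1.89, 2.39, 2.39, 3.01, 3.01, 3.01].

### API

Orientations are given as a unit quaternion [w, x, y, z].
In Python, from plant import sensors, viewer, r gives the robot as it stands. The module is installed in compiled form; this text tells all that it offers.
- The arm moves only by the tool play_rows, never from a script. Its argument "moves" is a list of rows, each an object of numbers: "claw": the finger opening in m, from 0 to 0.094; "x", "y", "z": the shift along the world's x, y, z in m; "spin": the turn about the world's z in degrees. In form: [{"claw": .., "x": .., "y": .., "z": .., "spin": ..}, ...]. A call has 1 to 8 rows; each row shifts and turns the commanded pose from where the row before left it; what a row does not reach is not made up. A row lasts 1/8 s, in which the tool goes at most 62.5 mm and 10.7 degrees, less where a joint would pass 70% of its speed; a pose out of reach is approached as far as the arm can. A call is refused whole if a number of a shift passes 0.0625 or a number of a turn 10.7, either way. A call with a gripper value outside its range is refused whole. The fingers move at their own pace and stop on an object; the grip force is fixed at half the most. Time passes only in rows, so rows that do not move let the fingers close. It gives the time, the measured TCP pose, the force, the opening and the grip force at its end, in the units of the state.
- sensors.observe(): the state, without advancing time (a new reading comes with each control period).
- viewer.capture(name): name is "side" or "top" or "wrist"; returns the picture (420x560x3 uint8, blue, green, red); there is no depth.
- viewer.calibration(name): a dict with "mtx" (3x3 intrinsics, pixels), "distortion" ([k1, k2, p1, p2, k3] as OpenCV has them; the pictures are not rectified), "R" (3x3) and "t" (3): a world point X has camera coordinates R X + t. Camera axes: x right, y down, z forward; pixel columns grow to the right and rows downward; lengths in mm; the calibration is good to about 2 mm. A picture is of the moment at which its call begins: read the wrist's pose just before it. calibration takes no time and is no camera call; for the wrist camera it gives the pose at the moment of the call.
- r.sign_off(): hands the job in; it is judged then, once.
The state is a dict: "time_s": time; "qpos": joint angles; "joint_vel": joint speeds; "effort": joint torques, N m; "tool_pos": TCP position; "tcp_rot": TCP orientation; "wrist_force": force on the tool from outside, world axes, zero at the start; "moment": the same for the moment, N m; "gripper_width": finger opening in mm; "grasp_force": force on a finger pad.
Only numpy, scipy, OpenCV 4.12 (cv2) and the standard library are available. Lean on these libraries where they do the work, as an engineer would, in place of code of your own. Each camera call takes 0.05 s, during which the arm holds its last target. There are 200 camera calls.

## Working session

There is one attempt and no reset: what is moved stays moved. The work goes in short steps, Python scripts to look and compute and a tool call to move; the robot and the scene stay as the last step left them, time stands still between calls to the robot, and variables do not carry over. Pictures are saved under pics/ and viewed, at most 10 in all, crops included, and the job is handed in when it is done.

Besides the shell and the picture viewer there is one more tool, called after "Emit:" as a command line: name --argument value ..., lists and objects as JSON in quotes. play_rows: Moves the arm, as the interface text tells. Its arguments: {"type":"object","properties":{"moves":{"type":"array","items":{"type":"object","properties":{"claw":{"type":"number"},"x":{"type":"number"},"y":{"type":"number"},"z":{"type":"number"},"spin":{"type":"number"}}}}},"required":["moves"]}

```bash
mkdir -p pics; cat > h.py <<'E'
import numpy as np, cv2
from plant import sensors, viewer, r
def snap(n,f,crop=None,s=1):
    im=viewer.capture(n)
    if crop: a,b,c,d=crop; im=im[b:d,a:c]
    cv2.imwrite('pics/'+f,cv2.resize(im,None,fx=s,fy=s,interpolation=cv2.INTER_CUBIC))
def ray(n,u,v,z,c=None):
    c=c or viewer.calibration(n); R=np.array(c['R']);t=np.array(c['t']).ravel()
    p=cv2.undistortPoints(np.array([[[u,v]]],float),np.array(c['mtx']),np.array(c['distortion']))[0,0]
    C=-R.T@t; d=R.T@np.array([p[0],p[1],1]); return C+d*(z-C[2])/d[2]
def proj(n,X):
    c=viewer.calibration(n); return cv2.projectPoints(np.array(X,float).reshape(-1,3),cv2.Rodrigues(np.array(c['R']))[0],np.array(c['t'],float).reshape(3,1),np.array(c['mtx']),np.array(c['distortion']))[0].reshape(-1,2)
E
python3 - <<'E'
from h import *
snap('top','t0.png',s=1.42); snap('side','s0.png',s=1.42)
for n in('top','side'):
    c=viewer.calibration(n);R=np.array(c['R']);print(n,-R.T@np.array(c['t']).ravel(),R[2])
print(sensors.observe())
E
```

```text
top [ 448.58564722  -15.18750323 1144.52712567] [ 0.0833133  -0.01149644 -0.99645709]
side [ 493.63977914  816.70355213 1090.06065678] [ 0.01905633 -0.6467451  -0.76246812]
{'time_s': 0.1, 'qpos': array([-1.34150581,  0.41789194, -0.01028897,  1.614094  ,  0.0047084 ,
        1.11070287, -0.05299494]), 'joint_vel': array([-0.00063329, -0.00212012, -0.00171419, -0.00303283,  0.00059331,
        0.00013945, -0.0002694 ]), 'effort': array([ 9.82600795e-04, -8.52603507e+01,  6.39777202e-01, -4.26701367e+01,
       -4.89301141e-02,  1.62923435e-02,  4.29254874e-05]), 'tool_pos': array([167.11582508, 601.90037783, 204.9102529 ]), 'tcp_rot': array([-2.37056853e-05,  1.34980022e-01,  9.90848175e-01, -5.35962502e-04]), 'wrist_force': array([-0.8085068 ,  0.96997844,  0.08117975]), 'moment': array([ 0.00296156,  0.00905486, -0.00452276]), 'grasp_force': 0.0, 'gripper_width': 94.48363956949537}
```

View pics/t0.png

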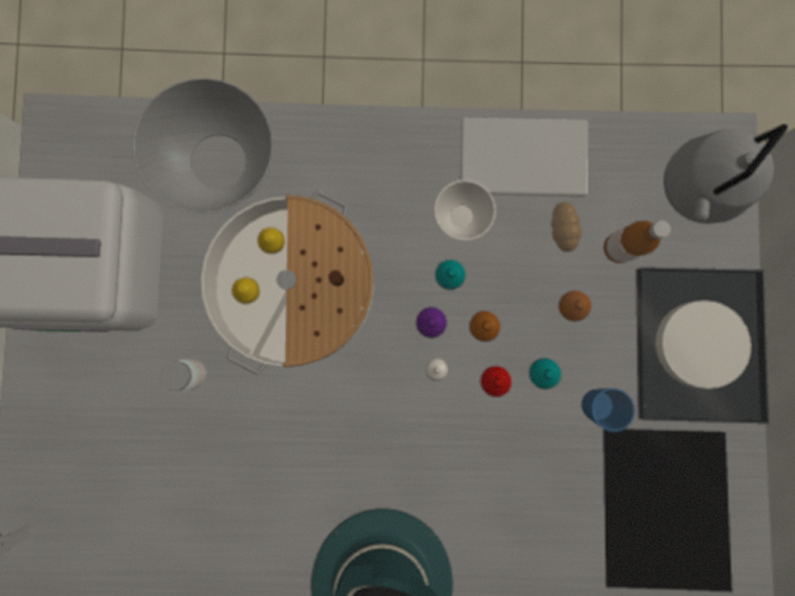

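View pics/s0.png

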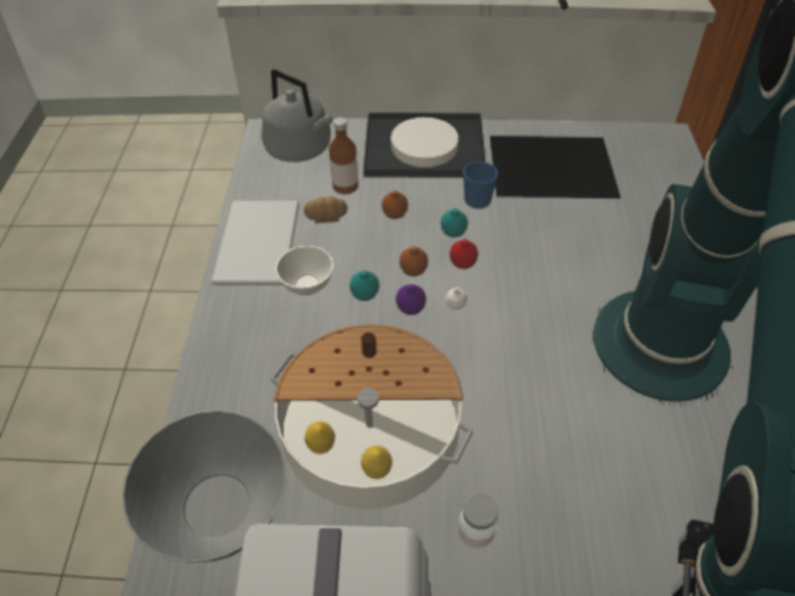

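Top view at 1.42×: the keeper's axis is at about (287,280) and the knob at (336,278). The handles are at (331,200) and (243,360). The onion candidates are brown (485,326), brown (575,306), purple (432,322), red (496,381), and turquoise (451,274) and (545,373). The two brown ones fit the description, since the coloured ones are decoys. I'll confirm this in an enlarged crop.

```bash
python3 - <<'E'
from h import *
snap('top','t1.png',(135,120,435,290),2.6)
E
```

```text
(no output)
```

View pics/t1.png

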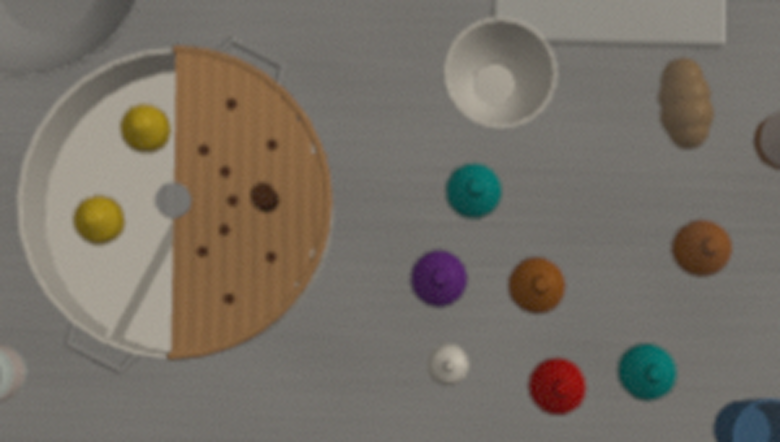

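The crop confirms the two brown onions: near at (537,285) and far at (702,248). The pivot is at (173,200), the knob top at (266,197), and the dividing wall runs from the pivot to (118,335).

```bash
python3 - <<'E'
from h import *
np.set_printoptions(precision=1,suppress=True)
T=lambda x,y,z:ray('top',x/2.6+135-.3,y/2.6+120-.3,z)
S=lambda x,y,z:ray('side',x/1.42,y/1.42,z)
for k,a in dict(axis=(173,200,97),knobtop=(265,197,138),o1=(537,285,30),o1n=(540,284,66),o2=(702,248,30),o2n=(708,247,66),h1=(256,56,70),h2=(97,349,70),wallend=(118,335,63),lemA=(146,128,35),lemB=(99,219,35),red=(557,386,30),turqN=(647,371,30),turqF=(474,191,30),purple=(439,278,30),garlic=(449,364,23),potato=(686,103,28)).items(): print(k,T(*a))
for k,a in dict(axis=(368,398,97),knobtop=(369,337,138),o1=(414,261,30),o2=(395,205,30)).items(): print('side',k,S(*a))
a=T(173,200,97)[:2]
for q in (T(118,335,63),T(97,349,70)): d=a-q[:2]; print('keeper x ang',np.degrees(np.arctan2(d[1],d[0])))
d=T(256,56,70)[:2]-a; print(np.degrees(np.arctan2(d[1],d[0])))
k=T(265,197,138)[:2]-a; print('knob',np.hypot(*k),np.degrees(np.arctan2(k[1],k[0])))
# circle fit drum outline
c=T(173,200,97)
E
```

```text
axis [569.4 187.6  97. ]
knobtop [569.9  90.7 138. ]
o1 [ 495.1 -192.6   30. ]
o1n [ 494.8 -189.9   66. ]
o2 [ 539.4 -369.5   30. ]
o2n [ 537.6 -364.3   66. ]
h1 [726.7 112.1  70. ]
h2 [417.4 263.6  70. ]
wallend [432.  244.7  63. ]
lemA [653.6 231.5  35. ]
lemB [554.1 277.1  35. ]
red [ 388.3 -214.9   30. ]
turqN [ 406.5 -310.6   30. ]
turqF [ 595.1 -123.2   30. ]
purple [500.1 -87.2  30. ]
garlic [ 408.5 -100.1   23. ]
potato [ 697.6 -352.8   28. ]
side axis [568.8 193.9  97. ]
side knobtop [570.1  95.9 138. ]
side o1 [ 493.5 -188.4   30. ]
side o2 [ 538.1 -364.1   30. ]
keeper x ang -22.578658356727644
keeper x ang -26.583737927602076
-25.641051301970055
knob 96.85758885080378 -89.70877341461399
```

Emit:
play_rows --moves '[{"claw":0.08,"x":0.034,"y":-0.042,"spin":-5},{"x":0.034,"y":-0.042,"claw":0.08,"spin":-5},{"x":0.034,"y":-0.042,"claw":0.08},{"x":0.034,"y":-0.042,"claw":0.08},{"x":0.034,"y":-0.042,"claw":0.08},{"x":0.034,"y":-0.042,"claw":0.08},{"x":0.034,"y":-0.042,"claw":0.08},{"x":0.034,"y":-0.042,"claw":0.08}]'

```text
invalid input
```

Emit:
play_rows --moves '[{"claw":0.08,"x":0.034,"y":-0.042,"z":0,"spin":-5},{"claw":0.08,"x":0.034,"y":-0.042,"z":0,"spin":-5},{"claw":0.08,"x":0.034,"y":-0.042,"z":0,"spin":0},{"claw":0.08,"x":0.034,"y":-0.042,"z":0,"spin":0},{"claw":0.08,"x":0.034,"y":-0.042,"z":0,"spin":0},{"claw":0.08,"x":0.034,"y":-0.042,"z":0,"spin":0},{"claw":0.08,"x":0.034,"y":-0.042,"z":0,"spin":0},{"claw":0.08,"x":0.034,"y":-0.042,"z":0,"spin":0}]'

```text
time_s: 1.15
tool_pos: [440.0, 264.7, 205.5]
tcp_rot: [0.0, 0.221, 0.975, 0.0]
wrist_force: [0.1, 0.1, 0.3]
gripper_width: 80.1
grasp_force: 0.0
```

Emit:
play_rows --moves '[{"claw":0.08,"x":0.0325,"y":-0.043,"z":0,"spin":0},{"claw":0.08,"x":0.0325,"y":-0.043,"z":0,"spin":0},{"claw":0.08,"x":0.0325,"y":-0.043,"z":0,"spin":0},{"claw":0.08,"x":0.0325,"y":-0.043,"z":0,"spin":0}]'

```text
time_s: 1.65
tool_pos: [570.0, 92.8, 205.4]
tcp_rot: [-0.0, 0.221, 0.975, -0.0]
wrist_force: [0.6, 0.6, 0.5]
gripper_width: 79.9
grasp_force: 0.0
```

```bash
python3 - <<'E'
from h import *
print(viewer.calibration('wrist')); print(proj('wrist',[[570,93,138],[569,190,97]]))
snap('wrist','w0.png')
E
```

```text
{'mtx': array([[313.10357636,   0.        , 273.09200307],
       [  0.        , 313.10357636, 203.12511026],
       [  0.        ,   0.        ,   1.        ]]), 'distortion': array([-0.00088911,  0.        ,  0.        ,  0.        ,  0.        ]), 'R': array([[ 0.4309405 ,  0.90237969, -0.00108331],
       [ 0.87277283, -0.41649585,  0.25455607],
       [ 0.22925504, -0.11064401, -0.96705741]]), 't': array([-328.65529872, -485.7679841 ,  269.54702099])}
[[274.01076077 213.02214175]
 [369.58989901 155.25595105]]
```

View pics/w0.png

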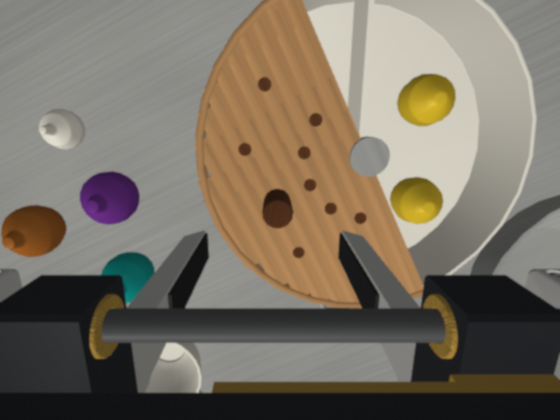

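```bash
python3 - <<'E'
from h import *
a=ray('wrist',364,5,63);b=ray('wrist',351,140,63);d=b-a;print(a,b,np.degrees(np.arctan2(d[1],d[0])))
print(ray('wrist',369.5,157,97),ray('wrist',278,212,138))
E
```

```text
[451.73179009 235.48066541  63.        ] [558.16975575 179.240663    63.        ] -27.8512076304082
[574.19263505 182.15968766  97.        ] [573.78007626  89.27377414 138.        ]
```

```bash
python3 - <<'E'
from h import *
print(sensors.observe()['tool_pos'],viewer.calibration('wrist')['t'],proj('wrist',[[570,93,138],[569,190,97],[574.2,182.2,97]]))
E
```

```text
[572.98285856  85.94399194 205.4767055 ] [-326.42384819 -489.63472513  267.97160878] [[280.11412989 206.08162922]
 [375.5000095  148.01878221]
 [369.54429553 156.98792601]]
```

Emit:
play_rows --moves '[{"claw":0.08,"x":0,"y":0,"z":0,"spin":0},{"claw":0.08,"x":0,"y":0,"z":0,"spin":0}]'

```text
time_s: 1.95
tool_pos: [568.7, 95.1, 205.2]
tcp_rot: [-0.0, 0.22, 0.975, 0.0]
wrist_force: [-0.5, 0.1, 0.0]
gripper_width: 80.1
grasp_force: 0.0
```

```bash
python3 - <<'E'
from h import *
c=dict(mtx=[[313.1,0,273.09],[0,313.1,203.125],[0,0,1]],distortion=[-0.00088911,0,0,0,0],R=[[ 0.4309405 ,  0.90237969, -0.00108331],[ 0.87277283, -0.41649585,  0.25455607],[ 0.22925504, -0.11064401, -0.96705741]],t=[-328.65529872, -485.7679841 ,  269.54702099])
f=lambda u,v,z:ray('wrist',u,v,z,c)
a=f(364,5,63);b=f(351,140,63);d=b-a;print(a,b,np.degrees(np.arctan2(d[1],d[0])))
print(f(369.5,157,97),f(278,212,138),sensors.observe()['tool_pos'])
E
```

```text
[447.46394421 242.14817632  63.        ] [554.37883113 186.43079185  63.        ] -27.52572127666411
[570.44600005 189.35900908  97.        ] [570.61948718  96.32340002 138.        ] [568.69443542  95.12213333 205.23133129]
```

Emit:
play_rows --moves '[{"claw":0.07,"x":0.001,"y":0,"z":-0.03,"spin":0},{"claw":0.07,"x":0,"y":0,"z":-0.04,"spin":0},{"claw":0.07,"x":0,"y":0,"z":-0.02,"spin":0},{"claw":0.07,"x":0,"y":0,"z":-0.01,"spin":0},{"claw":0.0,"x":0,"y":0,"z":0,"spin":0},{"claw":0.0,"x":0,"y":0,"z":0,"spin":0},{"claw":0.0,"x":0,"y":0,"z":0,"spin":0},{"claw":0.0,"x":0,"y":0,"z":0,"spin":0}]'

```text
time_s: 2.95
tool_pos: [570.4, 94.3, 105.9]
tcp_rot: [0.0, 0.221, 0.975, 0.0]
wrist_force: [-0.2, 0.1, 0.0]
gripper_width: 33.3
grasp_force: 0.0
```

Emit:
play_rows --moves '[{"claw":0.0,"x":0,"y":0,"z":0,"spin":0},{"claw":0.0,"x":0,"y":0,"z":0,"spin":0},{"claw":0.0,"x":0,"y":0,"z":0,"spin":0}]'

```text
time_s: 3.32
tool_pos: [570.4, 94.6, 105.7]
tcp_rot: [0.0, 0.221, 0.975, 0.0]
wrist_force: [-0.4, 3.7, 5.7]
gripper_width: 25.3
grasp_force: 30.0
```

```bash
python3 - <<'E'
from h import *
o=sensors.observe();p=o['tool_pos'];print(p,o['gripper_width'],o['grasp_force'])
c=np.array([569.3,189.5]);v=p[:2]-c;R=np.hypot(*v);a0=np.arctan2(v[1],v[0]);print(R,np.degrees(a0))
a=np.linspace(a0,np.radians(64),17);X=c+95*np.c_[np.cos(a),np.sin(a)];print(np.round(np.diff(X,axis=0)).astype(int).tolist(),X[-1])
E
```

```text
[570.42692038  94.55936589 105.70639738] 25.344385942893133 30.001106397248805
94.94732199699152 -89.31994609091275
[[16, 2], [15, 4], [14, 7], [13, 9], [11, 11], [9, 13], [7, 14], [5, 15], [2, 16], [0, 16], [-3, 16], [-6, 15], [-8, 14], [-10, 12], [-12, 10], [-14, 8]] [610.94525894 274.8854344 ]
```

Emit:
play_rows --moves '[{"claw":0,"x":0.016,"y":0.001,"z":0,"spin":0},{"claw":0,"x":0.015,"y":0.004,"z":0,"spin":0},{"claw":0,"x":0.014,"y":0.007,"z":0,"spin":0},{"claw":0,"x":0.013,"y":0.009,"z":0,"spin":0},{"claw":0,"x":0.011,"y":0.011,"z":0,"spin":0},{"claw":0,"x":0.009,"y":0.013,"z":0,"spin":0},{"claw":0,"x":0.007,"y":0.014,"z":0,"spin":0},{"claw":0,"x":0.005,"y":0.015,"z":0,"spin":0}]'

```text
time_s: 4.32
tool_pos: [663.5, 165.4, 105.9]
tcp_rot: [0.003, 0.222, 0.975, -0.001]
wrist_force: [19.1, -6.1, -5.8]
gripper_width: 25.3
grasp_force: 30.0
```

Emit:
play_rows --moves '[{"claw":0,"x":0.003,"y":0.016,"z":0,"spin":0},{"claw":0,"x":0,"y":0.016,"z":0,"spin":0},{"claw":0,"x":-0.003,"y":0.016,"z":0,"spin":0},{"claw":0,"x":-0.006,"y":0.015,"z":0,"spin":0},{"claw":0,"x":-0.008,"y":0.014,"z":0,"spin":0},{"claw":0,"x":-0.01,"y":0.012,"z":0,"spin":0},{"claw":0,"x":-0.012,"y":0.01,"z":0,"spin":0},{"claw":0,"x":-0.013,"y":0.007,"z":0,"spin":0}]'

```text
time_s: 5.32
tool_pos: [611.7, 275.9, 105.8]
tcp_rot: [0.001, 0.22, 0.975, 0.001]
wrist_force: [3.3, 5.3, 1.8]
gripper_width: 25.4
grasp_force: 30.0
```

Emit:
play_rows --moves '[{"claw":0,"x":0,"y":0,"z":0,"spin":0},{"claw":0,"x":0,"y":0,"z":0,"spin":0},{"claw":0.06,"x":0,"y":0,"z":0,"spin":0},{"claw":0.06,"x":0,"y":0,"z":0,"spin":0},{"claw":0.08,"x":0,"y":0,"z":0,"spin":0},{"claw":0.08,"x":0,"y":0,"z":0.02,"spin":0},{"claw":0.08,"x":0,"y":0,"z":0.04,"spin":0},{"claw":0.08,"x":0,"y":0,"z":0.02,"spin":0}]'

```text
time_s: 6.32
tool_pos: [612.1, 274.3, 188.8]
tcp_rot: [0.001, 0.221, 0.975, 0.001]
wrist_force: [-0.1, -0.5, -0.0]
gripper_width: 79.0
grasp_force: 0.0
```

```bash
python3 - <<'E'
from h import *
snap('top','t2.png',(135,100,435,290),2.6);print(sensors.observe()['tool_pos'])
E
```

```text
[612.62402354 274.63127599 190.50279032]
```

View pics/t2.png

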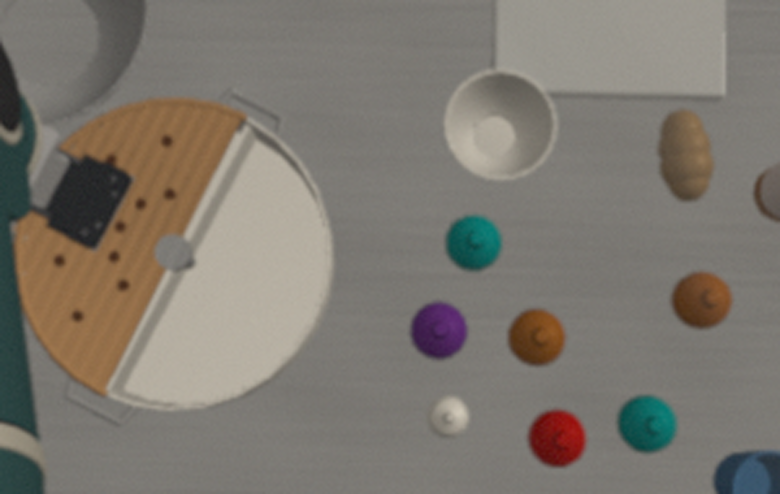

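Emit:
play_rows --moves '[{"claw":0.09,"x":-0.01,"y":-0.035,"z":0,"spin":0},{"claw":0.09,"x":-0.012,"y":-0.05,"z":0,"spin":0},{"claw":0.09,"x":-0.012,"y":-0.05,"z":0,"spin":0},{"claw":0.09,"x":-0.012,"y":-0.05,"z":0,"spin":0},{"claw":0.09,"x":-0.012,"y":-0.05,"z":0,"spin":0},{"claw":0.09,"x":-0.012,"y":-0.05,"z":0,"spin":0},{"claw":0.09,"x":-0.012,"y":-0.05,"z":0,"spin":0},{"claw":0.09,"x":-0.012,"y":-0.05,"z":0,"spin":0}]'

```text
time_s: 7.38
tool_pos: [516.5, -112.3, 185.6]
tcp_rot: [0.0, 0.221, 0.975, 0.0]
wrist_force: [1.2, -0.1, 0.5]
gripper_width: 89.8
grasp_force: 0.0
```

Emit:
play_rows --moves '[{"claw":0.09,"x":-0.012,"y":-0.05,"z":0,"spin":0},{"claw":0.09,"x":-0.01,"y":-0.022,"z":0,"spin":0},{"claw":0.09,"x":-0.002,"y":-0.008,"z":0,"spin":0},{"claw":0.09,"x":0,"y":0,"z":0,"spin":0},{"claw":0.09,"x":0,"y":0,"z":0,"spin":0}]'

```text
time_s: 8.0
tool_pos: [493.7, -189.6, 185.4]
tcp_rot: [-0.0, 0.22, 0.976, 0.0]
wrist_force: [-0.5, 0.5, 0.4]
gripper_width: 90.2
grasp_force: 0.0
```

```bash
python3 - <<'E'
from h import *
print(sensors.observe()['tool_pos'],proj('wrist',[[494.5,-190,68],[494.5,-190,30],[538.5,-366,30]]))
snap('wrist','w1.png')
E
```

```text
[ 493.70967745 -189.55448642  185.35077981] [[273.60732322 199.37404956]
 [273.58247851 190.91940177]
 [155.48095617 285.92665251]]
```

View pics/w1.png

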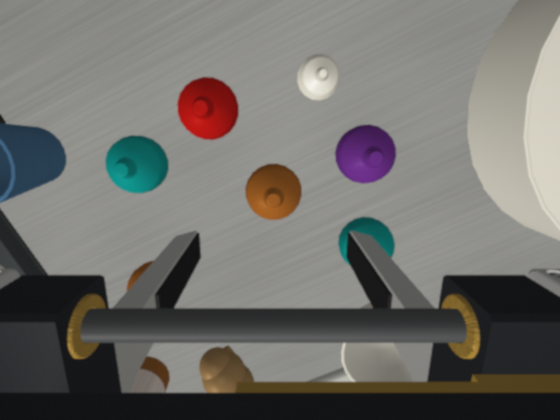

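The brown onion sits at (273,191) with its neck at (274,199), exactly as predicted, so I'll descend.

Emit:
play_rows --moves '[{"claw":0.09,"x":0.001,"y":0,"z":-0.04,"spin":0},{"claw":0.09,"x":0,"y":0,"z":-0.05,"spin":0},{"claw":0.09,"x":0,"y":0,"z":-0.045,"spin":0},{"claw":0.09,"x":0,"y":0,"z":-0.025,"spin":0},{"claw":0.09,"x":0,"y":0,"z":-0.01,"spin":0},{"claw":0.04,"x":0,"y":0,"z":0,"spin":0},{"claw":0.04,"x":0,"y":0,"z":0,"spin":0},{"claw":0.04,"x":0,"y":0,"z":0,"spin":0}]'

```text
time_s: 9.05
tool_pos: [494.8, -190.8, 16.3]
tcp_rot: [0.001, 0.221, 0.975, 0.0]
wrist_force: [0.7, -0.1, -1.1]
gripper_width: 63.4
grasp_force: 0.0
```

Emit:
play_rows --moves '[{"claw":0.04,"x":0,"y":0,"z":0,"spin":0},{"claw":0.04,"x":0,"y":0,"z":0,"spin":0},{"claw":0.04,"x":0,"y":0,"z":0,"spin":0}]'

```text
time_s: 9.43
tool_pos: [494.8, -190.8, 16.2]
tcp_rot: [0.001, 0.221, 0.975, 0.0]
wrist_force: [-0.3, 1.6, 7.4]
gripper_width: 60.3
grasp_force: 30.0
```

Emit:
play_rows --moves '[{"claw":0.04,"x":0,"y":0,"z":0.02,"spin":0},{"claw":0.04,"x":0,"y":0,"z":0.045,"spin":0},{"claw":0.04,"x":0,"y":0,"z":0.05,"spin":0},{"claw":0.04,"x":0,"y":0.02,"z":0.04,"spin":0},{"claw":0.04,"x":0.001,"y":0.04,"z":0.01,"spin":0},{"claw":0.04,"x":0.001,"y":0.045,"z":0,"spin":0},{"claw":0.04,"x":0,"y":0.05,"z":0,"spin":0},{"claw":0.04,"x":0,"y":0.05,"z":0,"spin":0}]'

```text
time_s: 10.42
tool_pos: [495.9, 15.7, 180.8]
tcp_rot: [0.0, 0.221, 0.975, 0.0]
wrist_force: [0.6, -0.3, -0.9]
gripper_width: 60.2
grasp_force: 30.0
```

Emit:
play_rows --moves '[{"claw":0.04,"x":0,"y":0.05,"z":0,"spin":0},{"claw":0.04,"x":0,"y":0.04,"z":0,"spin":0},{"claw":0.04,"x":0,"y":0.025,"z":0,"spin":0},{"claw":0.04,"x":0,"y":0.01,"z":0,"spin":0},{"claw":0.04,"x":0,"y":0.005,"z":0,"spin":0},{"claw":0.04,"x":0,"y":0,"z":0,"spin":0},{"claw":0.04,"x":0,"y":0,"z":0,"spin":0}]'

```text
time_s: 11.3
tool_pos: [496.3, 143.3, 180.5]
tcp_rot: [0.0, 0.221, 0.975, -0.0]
wrist_force: [-0.7, -0.9, -1.6]
gripper_width: 60.3
grasp_force: 30.0
```

Emit:
play_rows --moves '[{"claw":0.04,"x":0.001,"y":0.001,"z":-0.03,"spin":0},{"claw":0.04,"x":0,"y":0,"z":-0.04,"spin":0},{"claw":0.04,"x":0,"y":0,"z":-0.035,"spin":0},{"claw":0.04,"x":0,"y":0,"z":-0.025,"spin":0},{"claw":0.04,"x":0,"y":0,"z":-0.012,"spin":0},{"claw":0.04,"x":0,"y":0,"z":-0.006,"spin":0},{"claw":0.04,"x":0,"y":0,"z":-0.003,"spin":0},{"claw":0.04,"x":0,"y":0,"z":0,"spin":0}]'

```text
time_s: 12.3
tool_pos: [497.5, 145.3, 29.9]
tcp_rot: [0.0, 0.221, 0.975, 0.0]
wrist_force: [0.6, -1.0, -1.1]
gripper_width: 60.2
grasp_force: 30.0
```

Emit:
play_rows --moves '[{"claw":0.04,"x":0,"y":0,"z":-0.004,"spin":0},{"claw":0.04,"x":0,"y":0,"z":-0.003,"spin":0},{"claw":0.04,"x":0,"y":0,"z":0,"spin":0},{"claw":0.04,"x":0,"y":0,"z":0,"spin":0}]'

```text
time_s: 12.8
tool_pos: [497.2, 145.2, 22.4]
tcp_rot: [0.0, 0.221, 0.975, -0.0]
wrist_force: [0.4, 0.2, -1.9]
gripper_width: 59.9
grasp_force: 30.0
```

Emit:
play_rows --moves '[{"claw":0.04,"x":0,"y":0,"z":-0.001,"spin":0},{"claw":0.04,"x":0,"y":0,"z":0,"spin":0},{"claw":0.066,"x":0,"y":0,"z":0,"spin":0},{"claw":0.072,"x":0,"y":0,"z":0,"spin":0},{"claw":0.074,"x":0,"y":0,"z":0,"spin":0},{"claw":0.074,"x":0,"y":0,"z":0,"spin":0}]'

```text
time_s: 13.55
tool_pos: [497.2, 145.2, 21.4]
tcp_rot: [0.0, 0.221, 0.975, -0.0]
wrist_force: [-0.5, -0.8, 1.0]
gripper_width: 74.1
grasp_force: 0.0
```

Emit:
play_rows --moves '[{"claw":0.074,"x":0,"y":0,"z":0.01,"spin":0},{"claw":0.074,"x":0,"y":0,"z":0.03,"spin":0},{"claw":0.074,"x":0,"y":0,"z":0.045,"spin":0},{"claw":0.074,"x":0,"y":0,"z":0.045,"spin":0},{"claw":0.074,"x":0,"y":-0.02,"z":0.03,"spin":0},{"claw":0.09,"x":0.003,"y":-0.04,"z":0.005,"spin":0},{"claw":0.09,"x":0.004,"y":-0.05,"z":0,"spin":0},{"claw":0.09,"x":0.004,"y":-0.05,"z":0,"spin":0}]'

```text
time_s: 14.55
tool_pos: [508.2, -16.2, 187.4]
tcp_rot: [0.0, 0.221, 0.975, 0.0]
wrist_force: [-0.3, -0.0, -0.4]
gripper_width: 89.9
grasp_force: 0.0
```

Emit:
play_rows --moves '[{"claw":0.09,"x":0.004,"y":-0.05,"z":0,"spin":0},{"claw":0.09,"x":0.004,"y":-0.05,"z":0,"spin":0},{"claw":0.09,"x":0.004,"y":-0.05,"z":0,"spin":0},{"claw":0.09,"x":0.004,"y":-0.05,"z":0,"spin":0},{"claw":0.09,"x":0.004,"y":-0.05,"z":0,"spin":0},{"claw":0.09,"x":0.004,"y":-0.04,"z":0,"spin":0},{"claw":0.09,"x":0.004,"y":-0.03,"z":0,"spin":0},{"claw":0.09,"x":0.002,"y":-0.02,"z":0,"spin":0}]'

```text
time_s: 15.55
tool_pos: [537.9, -356.1, 186.9]
tcp_rot: [0.0, 0.221, 0.975, -0.0]
wrist_force: [-0.5, 0.5, 0.3]
gripper_width: 89.7
grasp_force: 0.0
```

```bash
python3 - <<'E'
from h import *
o=sensors.observe();print(o['tool_pos'],proj('top',[[497,145,40],[538.5,-366,30]]))
snap('top','t3.png',(135,100,435,290),2.6)
E
```

```text
[ 537.9482461  -356.11981168  186.88398733] [[219.62852755 225.56051998]
 [403.44418001 215.35901053]]
```

View pics/t3.png

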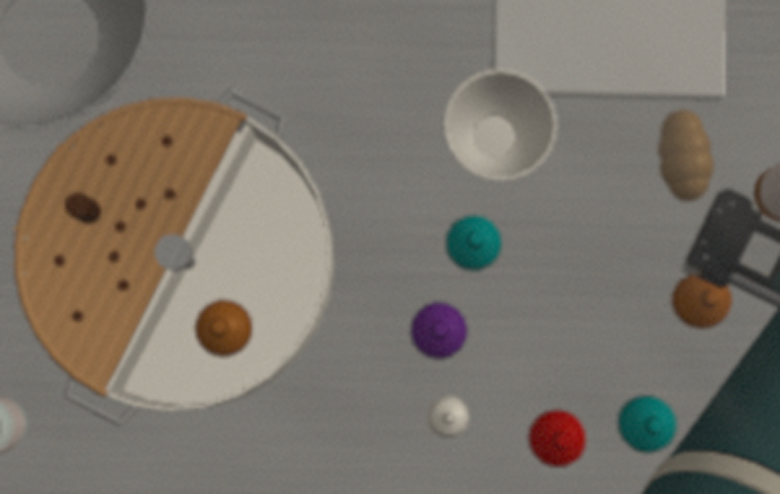

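The first onion is in the bay at (223,328). The second is still at (702,300), so I'll go down on it.

Emit:
play_rows --moves '[{"claw":0.09,"x":0,"y":-0.008,"z":0,"spin":0},{"claw":0.09,"x":0,"y":-0.0035,"z":-0.02,"spin":0},{"claw":0.09,"x":0,"y":0,"z":-0.04,"spin":0},{"claw":0.09,"x":0,"y":0,"z":-0.045,"spin":0},{"claw":0.09,"x":0,"y":0,"z":-0.04,"spin":0},{"claw":0.09,"x":0,"y":0,"z":-0.018,"spin":0},{"claw":0.09,"x":0,"y":0,"z":-0.007,"spin":0},{"claw":0.09,"x":0,"y":0,"z":0,"spin":0}]'

```text
time_s: 16.6
tool_pos: [538.5, -366.5, 17.0]
tcp_rot: [0.0, 0.221, 0.975, -0.0]
wrist_force: [-0.1, 0.5, 0.4]
gripper_width: 90.0
grasp_force: 0.0
```

Emit:
play_rows --moves '[{"claw":0.04,"x":0,"y":0,"z":0,"spin":0},{"claw":0.04,"x":0,"y":0,"z":0,"spin":0},{"claw":0.04,"x":0,"y":0,"z":0,"spin":0},{"claw":0.04,"x":0,"y":0,"z":0,"spin":0},{"claw":0.04,"x":0,"y":0,"z":0,"spin":0},{"claw":0.04,"x":0,"y":0,"z":0,"spin":0}]'

```text
time_s: 17.35
tool_pos: [538.4, -366.5, 16.8]
tcp_rot: [0.0, 0.221, 0.975, -0.0]
wrist_force: [-0.7, 1.3, 6.2]
gripper_width: 60.5
grasp_force: 30.0
```

Emit:
play_rows --moves '[{"claw":0.04,"x":0,"y":0,"z":0.02,"spin":0},{"claw":0.04,"x":0,"y":0,"z":0.045,"spin":0},{"claw":0.04,"x":0,"y":0,"z":0.05,"spin":0},{"claw":0.04,"x":0,"y":0.02,"z":0.04,"spin":0},{"claw":0.04,"x":0.004,"y":0.04,"z":0.01,"spin":0},{"claw":0.04,"x":0.005,"y":0.05,"z":0,"spin":0},{"claw":0.04,"x":0.005,"y":0.05,"z":0,"spin":0},{"claw":0.04,"x":0.005,"y":0.05,"z":0,"spin":0}]'

```text
time_s: 18.35
tool_pos: [557.1, -154.8, 182.6]
tcp_rot: [0.0, 0.221, 0.975, 0.0]
wrist_force: [0.8, 0.2, -0.9]
gripper_width: 60.5
grasp_force: 30.0
```

Emit:
play_rows --moves '[{"claw":0.04,"x":0.005,"y":0.05,"z":0,"spin":0},{"claw":0.04,"x":0.005,"y":0.05,"z":0,"spin":0},{"claw":0.04,"x":0.005,"y":0.05,"z":0,"spin":0},{"claw":0.04,"x":0.004,"y":0.05,"z":0,"spin":0},{"claw":0.04,"x":0.002,"y":0.035,"z":0,"spin":0},{"claw":0.04,"x":0,"y":0.02,"z":0,"spin":0},{"claw":0.04,"x":0,"y":0.006,"z":0,"spin":0},{"claw":0.04,"x":0,"y":0,"z":0,"spin":0}]'

```text
time_s: 19.35
tool_pos: [578.2, 103.6, 181.7]
tcp_rot: [0.0, 0.221, 0.975, -0.0]
wrist_force: [0.5, -0.9, -1.8]
gripper_width: 60.8
grasp_force: 30.0
```

Emit:
play_rows --moves '[{"claw":0.04,"x":0,"y":0,"z":0,"spin":0},{"claw":0.04,"x":0,"y":0,"z":0,"spin":0}]'

```text
time_s: 19.6
tool_pos: [578.2, 103.7, 181.5]
tcp_rot: [0.0, 0.221, 0.975, -0.0]
wrist_force: [-0.8, 0.4, -1.6]
gripper_width: 60.4
grasp_force: 30.0
```

Emit:
play_rows --moves '[{"claw":0.04,"x":0.001,"y":0.001,"z":-0.03,"spin":0},{"claw":0.04,"x":0,"y":0,"z":-0.04,"spin":0},{"claw":0.04,"x":0,"y":0,"z":-0.035,"spin":0},{"claw":0.04,"x":0,"y":0,"z":-0.025,"spin":0},{"claw":0.04,"x":0,"y":0,"z":-0.014,"spin":0},{"claw":0.04,"x":0,"y":0,"z":-0.007,"spin":0},{"claw":0.04,"x":0,"y":0,"z":-0.004,"spin":0},{"claw":0.04,"x":0,"y":0,"z":0,"spin":0}]'

```text
time_s: 20.6
tool_pos: [579.5, 105.8, 26.8]
tcp_rot: [0.0, 0.221, 0.975, 0.0]
wrist_force: [0.0, -0.2, -1.7]
gripper_width: 61.0
grasp_force: 30.0
```

Emit:
play_rows --moves '[{"claw":0.04,"x":0,"y":0,"z":-0.002,"spin":0},{"claw":0.04,"x":0,"y":0,"z":-0.001,"spin":0},{"claw":0.04,"x":0,"y":0,"z":0,"spin":0},{"claw":0.04,"x":0,"y":0,"z":0,"spin":0}]'

```text
time_s: 21.1
tool_pos: [579.2, 105.7, 23.5]
tcp_rot: [0.0, 0.221, 0.975, -0.0]
wrist_force: [0.6, -0.2, -1.2]
gripper_width: 60.5
grasp_force: 30.0
```

Emit:
play_rows --moves '[{"claw":0.04,"x":0,"y":0,"z":-0.0015,"spin":0},{"claw":0.04,"x":0,"y":0,"z":0,"spin":0},{"claw":0.066,"x":0,"y":0,"z":0,"spin":0},{"claw":0.072,"x":0,"y":0,"z":0,"spin":0},{"claw":0.074,"x":0,"y":0,"z":0,"spin":0},{"claw":0.074,"x":0,"y":0,"z":0,"spin":0},{"claw":0.074,"x":0,"y":0,"z":0,"spin":0}]'

```text
time_s: 21.98
tool_pos: [579.2, 105.7, 21.9]
tcp_rot: [0.0, 0.221, 0.975, -0.0]
wrist_force: [-0.5, -0.8, 0.0]
gripper_width: 74.0
grasp_force: 0.0
```

Emit:
play_rows --moves '[{"claw":0.074,"x":0,"y":0,"z":0.01,"spin":0},{"claw":0.074,"x":0,"y":0,"z":0.03,"spin":0},{"claw":0.074,"x":0,"y":0,"z":0.045,"spin":0},{"claw":0.074,"x":0,"y":0,"z":0.045,"spin":0},{"claw":0.07,"x":0,"y":0,"z":0.035,"spin":0},{"claw":0.07,"x":0.006,"y":0.03,"z":0,"spin":0},{"claw":0.07,"x":0.008,"y":0.045,"z":0,"spin":0},{"claw":0.07,"x":0.008,"y":0.045,"z":0,"spin":0}]'

```text
time_s: 22.98
tool_pos: [601.4, 226.9, 187.9]
tcp_rot: [0.0, 0.221, 0.975, 0.0]
wrist_force: [0.2, 0.7, 0.1]
gripper_width: 70.2
grasp_force: 0.0
```

Emit:
play_rows --moves '[{"claw":0.07,"x":0.006,"y":0.03,"z":0,"spin":0},{"claw":0.07,"x":0.004,"y":0.015,"z":0,"spin":0},{"claw":0.07,"x":0,"y":0.004,"z":0,"spin":0},{"claw":0.07,"x":0,"y":0,"z":0,"spin":0}]'

```text
time_s: 23.48
tool_pos: [611.3, 273.5, 187.1]
tcp_rot: [0.0, 0.221, 0.975, -0.0]
wrist_force: [0.5, 0.1, 0.5]
gripper_width: 69.7
grasp_force: 0.0
```

```bash
python3 - <<'E'
from h import *
o=sensors.observe();print(o['tool_pos'],proj('wrist',[[611.5,275,138]]))
snap('wrist','w2.png')
E
```

```text
[611.28760411 273.49082777 187.13301364] [[275.65615936 219.347513  ]]
```

View pics/w2.png

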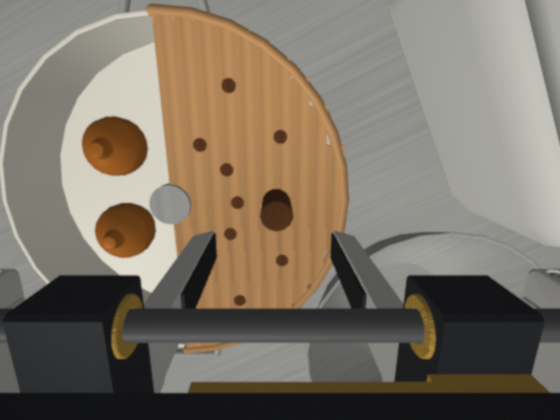

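Both onions stand upright in the bay at (115,146) and (125,230), and the knob at (276,210) is between the fingers. Next I'll grip the knob.

Emit:
play_rows --moves '[{"claw":0.07,"x":0,"y":0.001,"z":-0.025,"spin":0},{"claw":0.07,"x":0,"y":0,"z":-0.035,"spin":0},{"claw":0.07,"x":0,"y":0,"z":-0.016,"spin":0},{"claw":0.07,"x":0,"y":0,"z":-0.005,"spin":0},{"claw":0.0,"x":0,"y":0,"z":0,"spin":0},{"claw":0.0,"x":0,"y":0,"z":0,"spin":0},{"claw":0.0,"x":0,"y":0,"z":0,"spin":0},{"claw":0.0,"x":0,"y":0,"z":0,"spin":0}]'

```text
time_s: 24.52
tool_pos: [611.3, 275.8, 106.3]
tcp_rot: [0.0, 0.221, 0.975, 0.0]
wrist_force: [-0.5, 0.0, -0.1]
gripper_width: 33.4
grasp_force: 0.0
```

Emit:
play_rows --moves '[{"claw":0.0,"x":0,"y":0,"z":0,"spin":0},{"claw":0.0,"x":0,"y":0,"z":0,"spin":0},{"claw":0.0,"x":0,"y":0,"z":0,"spin":0},{"claw":0.0,"x":0,"y":0,"z":0,"spin":0}]'

```text
time_s: 25.02
tool_pos: [611.4, 276.0, 106.1]
tcp_rot: [0.0, 0.221, 0.975, 0.0]
wrist_force: [1.8, 4.0, 1.4]
gripper_width: 25.2
grasp_force: 30.0
```

```bash
python3 - <<'E'
from h import *
o=sensors.observe();p=o['tool_pos'];print(p,o['gripper_width'],o['grasp_force'],o['wrist_force'])
c=np.array([569.3,189.5]);v=p[:2]-c;R=np.hypot(*v);a0=np.arctan2(v[1],v[0]);print(R,np.degrees(a0))
a=np.linspace(a0,np.radians(-116),19);X=c+95*np.c_[np.cos(a),np.sin(a)];X[0]=p[:2];print(np.diff(np.round(X),axis=0).astype(int).tolist(),X[-1])
E
```

```text
[611.36003572 276.00710038 106.12954404] 25.165581421509245 29.99822863843292 [1.83408011 3.96987005 1.36155026]
96.19004637388946 64.07082725985806
[[14, -10], [13, -10], [10, -13], [8, -15], [5, -15], [3, -17], [0, -16], [-3, -17], [-6, -15], [-9, -14], [-11, -13], [-13, -10], [-14, -8], [-16, -6], [-16, -2], [-17, 0], [-16, 3], [-15, 6]] [527.65474106 104.1145656 ]
```

Emit:
play_rows --moves '[{"claw":0,"x":0.014,"y":-0.01,"z":0,"spin":0},{"claw":0,"x":0.013,"y":-0.01,"z":0,"spin":0},{"claw":0,"x":0.01,"y":-0.013,"z":0,"spin":0},{"claw":0,"x":0.008,"y":-0.015,"z":0,"spin":0},{"claw":0,"x":0.005,"y":-0.015,"z":0,"spin":0},{"claw":0,"x":0.003,"y":-0.017,"z":0,"spin":0},{"claw":0,"x":0,"y":-0.016,"z":0,"spin":0},{"claw":0,"x":-0.003,"y":-0.017,"z":0,"spin":0}]'

```text
time_s: 26.02
tool_pos: [662.6, 161.2, 106.2]
tcp_rot: [0.001, 0.221, 0.975, -0.0]
wrist_force: [3.8, -0.0, 1.8]
gripper_width: 25.2
grasp_force: 30.0
```

Emit:
play_rows --moves '[{"claw":0,"x":-0.006,"y":-0.015,"z":0,"spin":0},{"claw":0,"x":-0.009,"y":-0.014,"z":0,"spin":0},{"claw":0,"x":-0.011,"y":-0.013,"z":0,"spin":0},{"claw":0,"x":-0.013,"y":-0.01,"z":0,"spin":0},{"claw":0,"x":-0.014,"y":-0.008,"z":0,"spin":0},{"claw":0,"x":-0.016,"y":-0.006,"z":0,"spin":0},{"claw":0,"x":-0.016,"y":-0.002,"z":0,"spin":0},{"claw":0,"x":-0.017,"y":0,"z":0,"spin":0}]'

```text
time_s: 27.02
tool_pos: [558.8, 95.3, 106.1]
tcp_rot: [0.0, 0.221, 0.975, 0.001]
wrist_force: [3.5, 12.7, 1.0]
gripper_width: 25.6
grasp_force: 30.0
```

Emit:
play_rows --moves '[{"claw":0,"x":-0.016,"y":0.003,"z":0,"spin":0},{"claw":0,"x":-0.015,"y":0.006,"z":0,"spin":0},{"claw":0,"x":0,"y":0,"z":0,"spin":0},{"claw":0,"x":0,"y":0,"z":0,"spin":0},{"claw":0,"x":0,"y":0,"z":0,"spin":0}]'

```text
time_s: 27.65
tool_pos: [528.5, 105.0, 106.1]
tcp_rot: [0.0, 0.22, 0.975, 0.001]
wrist_force: [2.2, 9.0, -1.0]
gripper_width: 25.5
grasp_force: 30.0
```

Now I'll release the knob, lift, back off and check.

Emit:
play_rows --moves '[{"claw":0.05,"x":0,"y":0,"z":0,"spin":0},{"claw":0.06,"x":0,"y":0,"z":0,"spin":0},{"claw":0.07,"x":0,"y":0,"z":0,"spin":0},{"claw":0.07,"x":0,"y":0,"z":0,"spin":0},{"claw":0.07,"x":0,"y":0,"z":0.02,"spin":0},{"claw":0.07,"x":0,"y":0,"z":0.04,"spin":0},{"claw":0.07,"x":0,"y":0,"z":0.05,"spin":0},{"claw":0.07,"x":0,"y":-0.03,"z":0.03,"spin":0}]'

```text
time_s: 28.65
tool_pos: [528.6, 75.0, 248.1]
tcp_rot: [0.001, 0.219, 0.976, 0.001]
wrist_force: [0.1, -0.8, 0.2]
gripper_width: 70.3
grasp_force: 0.0
```

Emit:
play_rows --moves '[{"claw":0.07,"x":-0.02,"y":-0.05,"z":0,"spin":0},{"claw":0.07,"x":-0.02,"y":-0.05,"z":0,"spin":0},{"claw":0.07,"x":-0.02,"y":-0.05,"z":0,"spin":0},{"claw":0.07,"x":-0.02,"y":-0.05,"z":0,"spin":0},{"claw":0.07,"x":0,"y":-0.02,"z":0,"spin":0},{"claw":0.07,"x":0,"y":0,"z":0,"spin":0},{"claw":0.07,"x":0,"y":0,"z":0,"spin":0}]'

```text
time_s: 29.52
tool_pos: [448.3, -145.4, 245.8]
tcp_rot: [-0.0, 0.22, 0.975, -0.0]
wrist_force: [-0.1, 0.1, -1.2]
gripper_width: 70.2
grasp_force: 0.0
```

```bash
python3 - <<'E'
from h import *
snap('top','t4.png',(135,100,435,290),2.6)
E
```

```text
(no output)
```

View pics/t4.png

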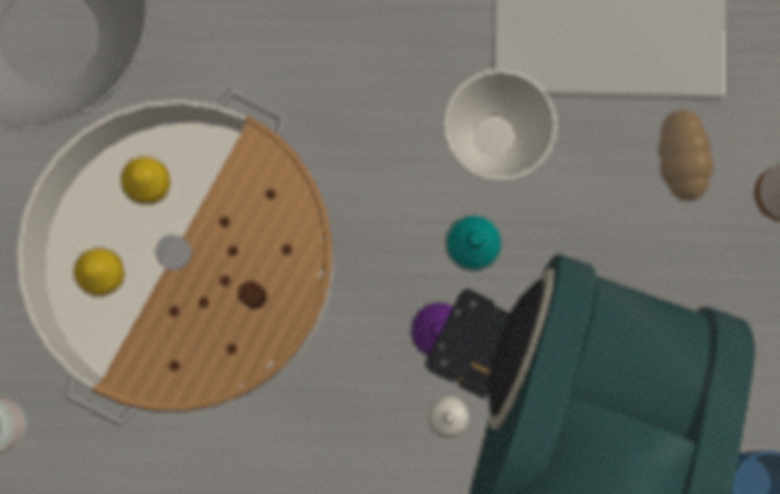

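The cover's edge runs from (248,118) to (97,390), along the handle line (it hides the dividing wall), so it fully covers the bay. The lemons haven't moved.

```bash
python3 -c "
from plant import r
print(r.sign_off())"
```

```text
the job is handed in; nothing more can be done
None
```

Both onions are side by side in the keeper's empty side with the cover swung back over them, nothing else appeared to have moved in the last pictures, and the job was handed in at about 30 s (sign-off returned no verdict).

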